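Fit the empty reel on the label rewinder's splined hub and hold it home

ROBOT

A 6-joint arm with a two-finger parallel gripper is mounted at the origin on the work surface. World frame = base frame: x ahead of the robot, y to its left, z up, the work surface at z = 0. Lengths are in m, angles in rad, forces in N, time in s.
With the tool pointing down it reaches from about 0.35 to 0.775 m from the base axis. Payload 7.3 kg.
Tool frame: the origin (TCP) lies between the finger pads; the fingertips stand ahead of it and the grasp point (between the pads) lies 6 mm ahead of it (robot.tip_extent is the x of the fingertips in the tool frame, in m); x points along the fingers, z is the direction in which the jaws open and shut, and the axes are right-handed (so a half turn about x gives the same grasp; the last joint's range is limited). The gripper opens to 92 mm and grips with 3 to 60 N. Pads are 19 mm wide; open, the fingers measure 130 mm over their backs; the gripper's body (75 mm by 190 mm) begins 47 mm behind the grasp point.
Start: joints at [1.187, 0.342, 1.524, -0, 1.275, -0.146], TCP at [0.124, 0.51, 0.252] pointing down, gripper open.
Joint ranges: [-2.53, 2.53], [-0.77, 2.02], [0.04, 2.7], [-1, 4.14], [0.28, 2.66], [-3.11, 3.11]. Speed limits (rad/s): [2.57, 2.57, 3.14, 3.14, 3.14, 3.14].

INTERFACE

Orientations are given as [roll, pitch, yaw] about the fixed x, y, z axes, in that order (R = Rz(yaw) Ry(pitch) Rx(roll)).
In Python, from cell import robot gives the robot as it stands. The module is installed in compiled form; this text tells all that it offers.
- The arm moves only by the shell command python3 -m creep 'ROWS' [FORCE]. ROWS is JSON, a list of rows, each an object with "translation": the shift along the tool's x, y, z in m, a list of three; "twist": the turn, a rotation vector about the tool's x, y, z in rad, a list of three; "hand": the opening in per cent of the stroke, from 0 (shut) to 100 (fully open). A call has 1 to 5 rows; each row is the pose to reach, as a shift and turn from the pose measured when the call began, along the tool's axes at that moment; what a row does not reach only later rows make up. A row lasts 1/10 s, in which the tool goes at most 50 mm and 8.59 degrees, less where a joint would pass 70% of its speed; a pose out of reach is approached as far as the arm can. A call with a gripper value outside its range is refused whole. The fingers move at their own pace and stop on an object; FORCE is the grip in N (left out, the last holds). Time passes only in rows, so rows that repeat a pose let the fingers close. It gives the time, the measured TCP pose, the force and the opening at its end, in the units of the state.
- robot.observe(): the state, without advancing time (a new reading comes with each control period).
- robot.read_camera(name): name is "side" or "top" or "wrist"; returns the picture (420x560x3 uint8, blue, green, red); there is no depth.
- robot.calibration(name): a dict with "intrinsics" (3x3 intrinsics, pixels), "cam_to_world" (4x4, takes a point from camera to world coordinates); the wrist camera has in their place "mount" (4x4, takes a point from camera to tool coordinates, whose origin is the TCP and whose axes are the tool frame's). Camera axes: x right, y up, looking along -z (the intrinsics and any distortion apply to the point x, -y, -z); pixel columns grow to the right and rows downward; lengths in m; the calibration is good to about 2 mm. A picture is of the moment at which its call begins: read the wrist's pose just before it. calibration takes no time and is no camera call.
- robot.hand_in(): hands the job in, once; it reports no verdict.
The state is a dict: "time": time; "qpos": joint angles; "qvel": joint speeds; "joint_efforts": joint torques, N m; "tool_pos": TCP position; "tool_rot": TCP orientation; "contact_force": force on the tool from outside, world axes, zero at the start; "torque": the same for the moment, N m; "opening": finger opening in m.
Only numpy, scipy, OpenCV 4.12 (cv2) and the standard library are available. Lean on these libraries where they do the work, as an engineer would, in place of code of your own. Each camera call takes 0.05 s, during which the arm holds its last target. There are 200 camera calls.

TASK

Get the label rewinder ready for the next run: pick up the empty grey one-flange reel, turn it until the grooves in its bore mesh with the splines of the rewinder's hub, and slide it down, flange first. Push it down against the spring-loaded clutch plate until it sits fully home on the hub's shoulder, and finish still gripping it and keeping it pressed home there, so that a colleague can screw the clamp nut on. Leave everything else on the table where it is.

Things in the scene. Friction and masses are not known exactly. Their poses are not given: they have to be found in the camera images.
- reel: The empty reel: mid-grey plastic, 0.12 to 0.20 kg, lying flange down in one of three places, the others holding a tape roll and a label roll of like size. Flange 100 mm across, 4 mm thick, at the bottom only; on it an upright open core, 60 mm high overall, twelve-sided outside, 60 mm across flats; flats face the reel's x axis and every 30 deg. Origin: centre of the flange's underside; z up.
- reel_bore (a point): Centre of the upper mouth of the reel's bore, 60 mm above the reel's origin. The bore goes right through: 42 mm across between six lands, with six full-length grooves between them, 12 mm wide at the bore and reaching out to 26 mm radius, centred on the reel's x axis and every 60 deg from it.
- hub: The rewinder's dark steel drive hub, upright on the machine. Origin: on its axis at the level of its shoulder, 90 mm above the table, where the reel's underside rests when fully home (the shoulder itself hides inside the plate); z up. It turns about z only against a stiff drag of 0.4 N m; the angle it stands at varies.
- spline_ends (a point): On the hub's axis, 34 mm above its shoulder: upper ends of six splines, 9 mm wide, 24.5 mm outer radius on a 39 mm cylinder, centred on the hub's x axis and every 60 deg. In mesh when the reel's x axis agrees with the hub's modulo 60 deg (play 4 deg, 1.5 mm); else the reel stands on these ends. Above: a tapered nose to 46 mm and a 12 mm threaded stud to 70 mm over the shoulder.
- plate (a joint): Travel (m, down positive) of the spring-loaded clutch plate, the flat aluminium disc, 110 mm across, around the hub under the reel's flange. 0 = up, its top 8 mm above the hub's shoulder; about 0.008 = reel home on the shoulder. The spring pushes up with about 5 N at 0 and 9 N at 0.008: a reel's own weight does not press it down, and a released reel rises again.
- rewinder: The label rewinder, fixed to the table: grey steel housing with white deck, 210 x 210 mm, deck 80 mm above the table, dial and switch on its front (its -x side), two guide posts with 16 mm rollers, 55 mm high, on the deck 88 mm towards its +x and 80 mm either side. The hub's axis is at its centre. Origin: centre of its underside. Place and yaw vary.
- tape_roll: Bystander: roll of clear packing tape lying flat, 96 mm in diameter, 50 mm high. Origin: centre of its underside.
- label_roll: Bystander: full roll of white labels lying flat, 100 mm in diameter, 57 mm high, with a plain round bore of 40 mm. Origin: centre of its underside.
- clamp_nut: Bystander: the hub's black knurled clamp nut, 46 mm in diameter, 20 mm high. Origin: centre of its underside.
- can_a: Bystander: upright blue drink can, 53 mm in diameter, 134 mm high. Origin: centre of its underside.
- can_b: Bystander: a second can like can_a.
- wafer_carton: Bystander: dark carton lying flat, 100 x 170 x 48 mm. Origin: centre of its underside.
- cutter: Bystander: black carton cutter lying flat, 165 x 26 x 17 mm, long along its x. Origin: under the middle of its handle.
Things that resemble listed ones, but are neither listed nor needed, are in the scene too. Leave any green or turquoise look-alike of the reel alone.

How it is judged:
By the outcome, as a careful person would: the job done as asked, in the order asked, and still so for the second after the job is handed in, while the arm keeps its last pose, push and grip.
It also fails if it takes over 35 s, if anything falls off the work surface, if the arm or the gripper's body presses on something with over 40 N, if the wrist force passes 120 N, or if a joint passes its speed limit or range.

## Working session

There is one attempt and no reset: what is moved stays moved. The work goes in short steps, Python scripts to look and compute and a shell command to move; the robot and the scene stay as the last step left them, time stands still between calls to the robot, and variables do not carry over. Pictures are saved under pics/ and viewed, about 8 in all and at most 12, crops included, and the job is handed in when it is done.

```bash
mkdir -p pics
cat > h.py <<'E'
import numpy as np, cv2
from cell import robot
from scipy.spatial.transform import Rotation as Ro
def T_tool(s=None):
    s=s or robot.observe(); T=np.eye(4); T[:3,:3]=Ro.from_euler('xyz',s['tool_rot']).as_matrix(); T[:3,3]=s['tool_pos']; return T
def cam(name,s=None):
    c=robot.calibration(name); K=np.array(c['intrinsics'])
    M=np.array(c['cam_to_world']) if 'cam_to_world' in c else T_tool(s)@np.array(c['mount'])
    return K,M
def ray(KM,u,v):
    K,M=KM; d=np.linalg.inv(K)@[u,v,1]; d=np.array([d[0],-d[1],-d[2]]); return M[:3,3],M[:3,:3]@d
def onz(KM,u,v,z):
    o,d=ray(KM,u,v); return o+d*(z-o[2])/d[2]
def proj(KM,p):
    K,M=KM; q=np.linalg.inv(M)@np.append(p,1); q=K@[q[0],-q[1],-q[2]]; return q[:2]/q[2]
E
python3 - <<'E'
from h import *
s=robot.observe(); print(s)
for n in ['top','side','wrist']:
    im=robot.read_camera(n); cv2.imwrite(f'pics/{n}0.png',im); c=robot.calibration(n); print(n,{k:np.round(v,3).tolist() if k!='x' else 0 for k,v in c.items()})
E
```

```text
{'time': 0.0, 'qpos': array([ 1.18697273e+00,  3.42709406e-01,  1.52502387e+00, -8.13382851e-06,
        1.27539070e+00, -1.45987386e-01]), 'qvel': array([ 3.91348631e-04, -3.06832257e-05,  5.31399492e-04, -1.71210104e-04,
       -5.29770469e-04, -6.05089634e-04]), 'joint_efforts': array([-3.74082538e-04, -4.31237340e+01, -2.44224000e+01,  7.17547699e-02,
        5.59571455e-02, -7.32491162e-05]), 'tool_pos': array([0.12352399, 0.50988004, 0.25104945]), 'tool_rot': array([ 3.00068441,  1.56926498, -1.94953841]), 'contact_force': array([ 0.46876488, -0.48204321,  0.68512766]), 'torque': array([ 0.05996366, -0.02718455,  0.03748773]), 'opening': 0.09200446431361774}
top {'intrinsics': [[379.452, 0.0, 276.385], [0.0, 379.452, 211.908], [0.0, 0.0, 1.0]], 'cam_to_world': [[0.016, 0.998, -0.055, 0.463], [-0.999, 0.014, -0.033, 0.078], [-0.033, 0.055, 0.998, 0.883], [0.0, 0.0, 0.0, 1.0]]}
side {'intrinsics': [[401.24, 0.0, 280.405], [0.0, 401.24, 202.406], [0.0, 0.0, 1.0]], 'cam_to_world': [[-0.999, 0.04, -0.018, 0.51], [-0.036, -0.535, 0.844, 0.741], [0.024, 0.844, 0.535, 0.547], [0.0, 0.0, 0.0, 1.0]]}
wrist {'intrinsics': [[320.081, 0.0, 276.116], [0.0, 320.081, 211.101], [0.0, 0.0, 1.0]], 'mount': [[0.0, 0.245, -0.97, -0.134], [-0.001, 0.97, 0.245, 0.067], [1.0, 0.001, 0.0, 0.0], [0.0, 0.0, 0.0, 1.0]]}
```

View pics/top0.png

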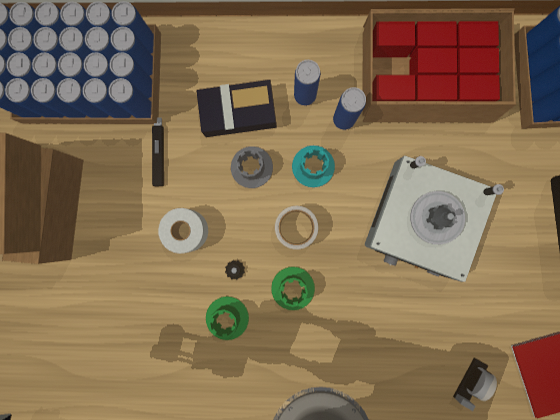

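View pics/side0.png

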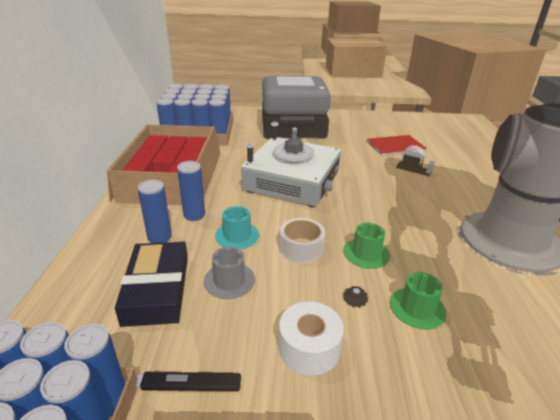

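The top view shows several reel-like things: 
- grey at (251,166)
- turquoise at (314,166)
- green at (227,318) and (292,288)
- tape roll at (297,228)
- label roll at (183,231)

Only the one at (251,166) is mid-grey with a single flange and a splined bore, and it appears at (229,275) in the side view. The hub is at about (440,215). I'll confirm both in one enlarged crop.

Run:
```python
from h import *
print(robot.tip_extent)
im=cv2.imread('pics/top0.png')
a=cv2.resize(im[131:201,216:286],(400,400),interpolation=3); b=cv2.resize(im[175:255,400:480],(400,400),interpolation=3)
cv2.imwrite('pics/crop1.png',np.hstack([a,b]))
K=cam('top'); S=cam('side')
print('reel flange',onz(K,251,167,.004),'side',onz(S,229,281,.004)); print('hub plate',onz(K,438.5,216,.098), onz(S,294,152,.098))
T=T_tool(); print(T.round(3))
```

```text
0.025
reel flange [0.61569855 0.16880612 0.004     ] side [0.61623813 0.17368168 0.004     ]
hub plate [ 0.50239436 -0.22694013  0.098     ] [ 0.49816853 -0.21595118  0.098     ]
[[-0.    -0.972  0.236  0.124]
 [-0.001  0.236  0.972  0.51 ]
 [-1.     0.    -0.001  0.251]
 [ 0.     0.     0.     1.   ]]
```

View pics/crop1.png

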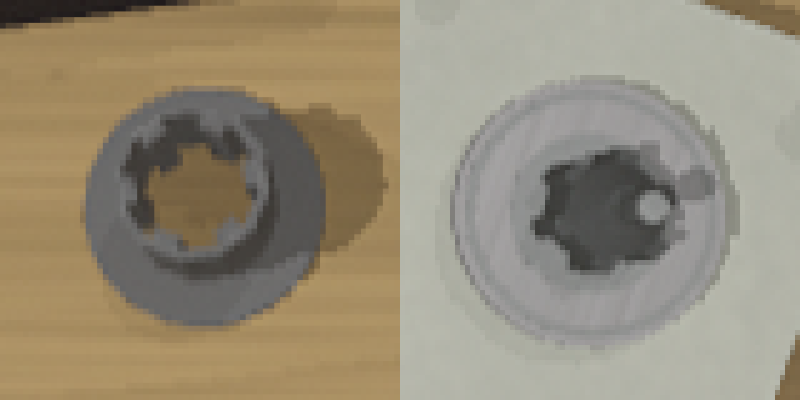

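Confirmed: the grey reel with a splined bore. I'll move above it, camera-ready.

```bash
python3 -m creep '[{"translation":[0.061,-0.558,-0.214],"twist":[0,0,0],"hand":100},{"translation":[0.061,-0.558,-0.214],"twist":[0,0,0],"hand":100},{"translation":[0.061,-0.558,-0.214],"twist":[0,0,0],"hand":100},{"translation":[0.061,-0.558,-0.214],"twist":[0,0,0],"hand":100},{"translation":[0.061,-0.558,-0.214],"twist":[0,0,0],"hand":100}]'
cat > go.py <<'E'
import sys; from h import *
p=np.array([float(a) for a in sys.argv[1:4]]); s=robot.observe(); T=T_tool(s)
d=T[:3,:3].T@(p-T[:3,3]); print('t',round(s['time'],2),'pos',T[:3,3].round(4),'delta',d.round(4),'jaw deg',np.degrees(np.arctan2(T[1,2],T[0,2])).round(2),'x axis',T[:3,0].round(4),'q',s['qpos'].round(2),'F',s['contact_force'].round(1),'open',round(s['opening'],4))
if len(sys.argv)>4: # rotation vector to vertical tool with jaw at given deg
    a=np.radians(float(sys.argv[4])); z=np.array([np.cos(a),np.sin(a),0]); x=np.array([0,0,-1.]); R=np.c_[x,np.cross(z,x),z]
    print('twist',Ro.from_matrix(T[:3,:3].T@R).as_rotvec().round(4))
E
python3 go.py .616 .171 .19
```

```text
time: 0.65
tool_pos: [0.3295, 0.3675, 0.2259]
tool_rot: [2.913, 1.57, -2.037]
contact_force: [0.9, 0.6, 0.4]
opening: 0.0919
t 0.65 pos [0.3295 0.3675 0.2259] delta [ 0.036  -0.3247 -0.1235] jaw deg 76.39 x axis [-5.e-04 -1.e-03 -1.e+00] q [ 0.68  0.31  1.65 -0.    1.19 -0.65] F [0.9 0.6 0.4] open 0.0919
```

```bash
python3 -m creep '[{"translation":[0.036,-0.325,-0.1235],"twist":[0,0,0],"hand":100},{"translation":[0.036,-0.325,-0.1235],"twist":[0,0,0],"hand":100},{"translation":[0.036,-0.325,-0.1235],"twist":[0,0,0],"hand":100},{"translation":[0.036,-0.325,-0.1235],"twist":[0,0,0],"hand":100},{"translation":[0.036,-0.325,-0.1235],"twist":[0,0,0],"hand":100}]' >/dev/null; python3 go.py .616 .171 .19
```

```text
t 1.15 pos [0.5346 0.2265 0.2   ] delta [ 0.0099 -0.0922 -0.0348] jaw deg 76.38 x axis [-0.001 -0.001 -1.   ] q [ 0.27  0.49  1.44 -0.    1.21 -1.06] F [ 0.5  1.8 -0.2] open 0.0921
```

```bash
python3 -m creep '[{"translation":[0.01,-0.092,-0.035],"twist":[0,0,0],"hand":100},{"translation":[0.01,-0.092,-0.035],"twist":[0,0,0],"hand":100},{"translation":[0.01,-0.092,-0.035],"twist":[0,0,0],"hand":100},{"translation":[0.01,-0.092,-0.035],"twist":[0,0,0],"hand":100}]' >/dev/null; python3 go.py .616 .171 .19
python3 - <<'E'
from h import *
s=robot.observe(); im=robot.read_camera('wrist'); cv2.imwrite('pics/w1.png',im); np.save('w1.npy',T_tool(s))
E
```

```text
t 1.55 pos [0.616  0.1697 0.1887] delta [-0.0013  0.0003  0.0012] jaw deg 76.25 x axis [-0.0031 -0.0011 -1.    ] q [ 0.15  0.6   1.27 -0.    1.27 -1.18] F [-0.8  0.7 -1. ] open 0.0919
```

View pics/w1.png

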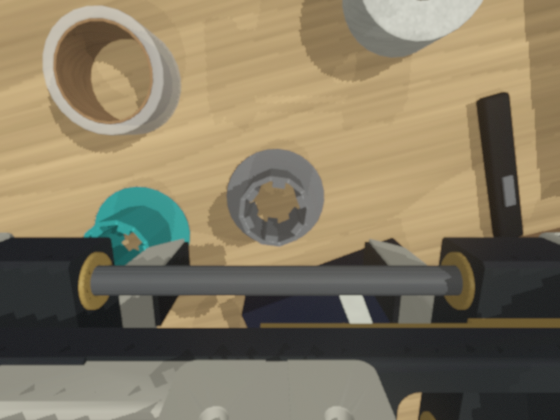

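Wrist view: the grey reel is at (275,205), its upper mouth at about (276,208). The turquoise one is at (130,235), with the fingers above. I'll measure the flange centre, mouth and groove angle.

Run:
```python
from h import *
im=cv2.imread('pics/w1.png'); T=np.load('w1.npy'); c=robot.calibration('wrist'); KM=(np.array(c['intrinsics']),T@np.array(c['mount']))
hsv=cv2.cvtColor(im,cv2.COLOR_BGR2HSV)
m=((hsv[...,1]<40)&(hsv[...,2]>50)&(hsv[...,2]<200)).astype(np.uint8); roi=np.zeros_like(m); roi[140:250,215:335]=1; m=cv2.morphologyEx(m*roi,2,np.ones((3,3)))
# flange outline: hull points cast onto z=.004, upper half only
cs,_=cv2.findContours(m,cv2.RETR_EXTERNAL,cv2.CHAIN_APPROX_NONE); k=max(cs,key=cv2.contourArea)[:,0]
k=k[k[:,1]<205]
P=np.array([onz(KM,u,v,.004)[:2] for u,v in k]);
A=np.c_[2*P,np.ones(len(P))]; x=np.linalg.lstsq(A,(P**2).sum(1),rcond=None)[0]; print('flange c',x[:2],'r',np.sqrt(x[2]+x[0]**2+x[1]**2))
np.set_printoptions(suppress=True)
# rectify at z=.06, 5 px/mm, 80mm window; image x = world x, image down = -y
c0=np.array([.616,.171]); src=[];dst=[]
for dx,dy in [(-.04,-.04),(.04,-.04),(.04,.04),(-.04,.04)]:
    src.append(proj(KM,[c0[0]+dx,c0[1]+dy,.06])); dst.append([(dx+.04)*7000,(.04-dy)*7000])
H=cv2.getPerspectiveTransform(np.float32(src),np.float32(dst)); r=cv2.warpPerspective(im,H,(560,560),flags=2)
for i in range(0,561,70): cv2.line(r,(i,0),(i,6),(0,0,255),1); cv2.line(r,(0,i),(6,i),(0,0,255),1)
cv2.circle(r,(280,280),3,(0,0,255),-1)
cv2.imwrite('pics/rect1.png',r)
```

```text
flange c [0.61499546 0.16843914] r 0.04824642057053305
```

View pics/rect1.png

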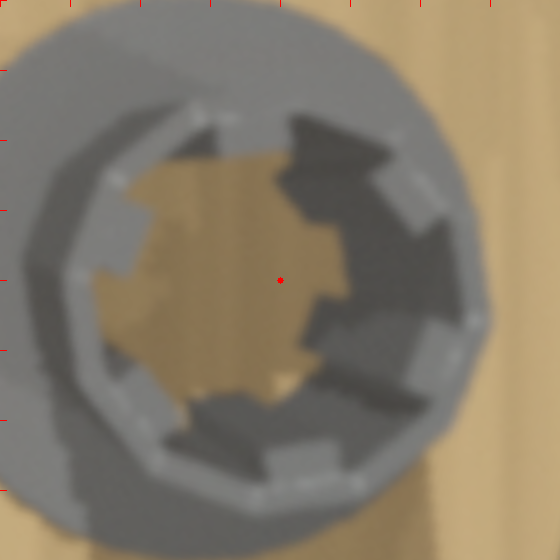

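Rectified at z=60 mm, the six lands lie at about (252,137), (408,195), (435,360), (303,460), (145,400) and (122,235). That puts the centre at (277,297), or world (0.6156, 0.1685), which agrees with the flange fit. Lands are at 38.4° mod 60, so the reel's yaw is about 8.4° mod 60. I'll grip with the jaw axis at 68.4°.

```bash
python3 go.py .6155 .1685 .10 68.4;python3 go.py .6155 .1685 .046 68.4
```

```text
t 1.6 pos [0.6153 0.1707 0.1893] delta [ 0.0893 -0.0009 -0.002 ] jaw deg 76.34 x axis [-2.7e-03 -9.0e-04 -1.0e+00] q [ 0.15  0.6   1.27 -0.    1.27 -1.18] F [-0.2 -0.7  0.6] open 0.0917
twist [ 0.1385 -0.0017 -0.0023]
t 1.6 pos [0.6153 0.1707 0.1893] delta [ 0.1433 -0.0011 -0.0019] jaw deg 76.34 x axis [-2.7e-03 -9.0e-04 -1.0e+00] q [ 0.15  0.6   1.27 -0.    1.27 -1.18] F [-0.2 -0.7  0.6] open 0.0917
twist [ 0.1385 -0.0017 -0.0023]
```

```bash
python3 -m creep '[{"translation":[0.05,-0.001,-0.002],"twist":[0.138,0,0],"hand":100},{"translation":[0.09,-0.001,-0.002],"twist":[0.138,0,0],"hand":100},{"translation":[0.125,-0.001,-0.002],"twist":[0.138,0,0],"hand":100},{"translation":[0.143,-0.001,-0.002],"twist":[0.138,0,0],"hand":100},{"translation":[0.143,-0.001,-0.002],"twist":[0.138,0,0],"hand":100}]' 30 >/dev/null; python3 go.py .6155 .1685 .046 68.4
```

```text
t 2.1 pos [0.6124 0.1695 0.0437] delta [-0.0023 -0.0032  0.0001] jaw deg 68.54 x axis [-0.0088 -0.0016 -1.    ] q [ 0.15  0.76  1.42 -0.    0.98 -1.05] F [ 0.  -1.2 -0.1] open 0.092
twist [ 0.0024 -0.0047 -0.0076]
```

```bash
python3 -m creep '[{"translation":[-0.002,-0.003,0],"twist":[0,-0.004,-0.006],"hand":100},{"translation":[-0.002,-0.003,0],"twist":[0,-0.004,-0.006],"hand":100}]' 30 >/dev/null; python3 go.py .6155 .1685 .046 68.4; python3 -m creep '[{"translation":[0,0,0],"twist":[0,0,0],"hand":40},{"translation":[0,0,0],"twist":[0,0,0],"hand":40},{"translation":[0,0,0],"twist":[0,0,0],"hand":40},{"translation":[0,0,0],"twist":[0,0,0],"hand":40},{"translation":[0,0,0],"twist":[0,0,0],"hand":40}]' 40; python3 go.py .6155 .1685 .046 68.4
```

```text
t 2.3 pos [0.6159 0.1693 0.0477] delta [ 0.0017  0.0001 -0.0008] jaw deg 68.6 x axis [ 1.2e-03  4.0e-04 -1.0e+00] q [ 0.15  0.75  1.42  0.    0.97 -1.05] F [ 0.1 -0.7  0.1] open 0.0916
twist [0.0035 0.0008 0.001 ]
time: 2.8
tool_pos: [0.6159, 0.1692, 0.0478]
tool_rot: [-0.951, 1.569, 0.247]
contact_force: [0.5, -0.1, 2.2]
opening: 0.0593
t 2.8 pos [0.6159 0.1692 0.0478] delta [ 0.0018  0.0002 -0.0008] jaw deg 68.6 x axis [ 1.4e-03  4.0e-04 -1.0e+00] q [ 0.15  0.75  1.42  0.    0.97 -1.05] F [ 0.5 -0.1  2.2] open 0.0593
twist [0.0035 0.0008 0.0012]
```

Gripped: the opening is 59.3 mm across the flats. Lifting next, then moving to a viewing spot beside the hub.

```bash
python3 -m creep '[{"translation":[-0.03,0,0],"twist":[0,0,0],"hand":40},{"translation":[-0.08,0,0],"twist":[0,0,0],"hand":40},{"translation":[-0.13,0,0],"twist":[0,0,0],"hand":40},{"translation":[-0.18,0,0],"twist":[0,0,0],"hand":40},{"translation":[-0.21,0,0],"twist":[0,0,0],"hand":40}]' >/dev/null; python3 go.py .595 -.256 .26 68.4
```

```text
t 3.3 pos [0.6163 0.1692 0.2622] delta [ 0.0016 -0.1353 -0.4036] jaw deg 68.6 x axis [ 0.0064  0.0011 -1.    ] q [ 0.15  0.55  1.17  0.    1.42 -1.05] F [ 0.9  0.2 -1.7] open 0.0597
twist [0.0034 0.0034 0.0055]
```

```bash
python3 -m creep '[{"translation":[0.002,-0.135,-0.404],"twist":[0,0,0],"hand":40},{"translation":[0.002,-0.135,-0.404],"twist":[0,0,0],"hand":40},{"translation":[0.002,-0.135,-0.404],"twist":[0,0,0],"hand":40},{"translation":[0.002,-0.135,-0.404],"twist":[0,0,0],"hand":40},{"translation":[0.002,-0.135,-0.404],"twist":[0,0,0],"hand":40}]' >/dev/null; python3 go.py .595 -.256 .26 68.4
```

```text
t 3.8 pos [ 0.6027 -0.0824  0.2585] delta [-0.0017 -0.0562 -0.1644] jaw deg 68.61 x axis [ 0.0057  0.0014 -1.    ] q [-0.26  0.49  1.27  0.    1.37 -1.46] F [ 1.5  0.2 -2. ] open 0.0601
twist [0.0036 0.0034 0.0047]
```

```bash
python3 -m creep '[{"translation":[-0.002,-0.056,-0.164],"twist":[0.003,0.003,0.005],"hand":40},{"translation":[-0.002,-0.056,-0.164],"twist":[0.003,0.003,0.005],"hand":40},{"translation":[-0.002,-0.056,-0.164],"twist":[0.003,0.003,0.005],"hand":40},{"translation":[-0.002,-0.056,-0.164],"twist":[0.003,0.003,0.005],"hand":40},{"translation":[-0.002,-0.056,-0.164],"twist":[0.003,0.003,0.005],"hand":40}]' >/dev/null; python3 go.py .595 -.256 .26 68.4
python3 - <<'E'
from h import *
Ts=[];
s=robot.observe(); im=robot.read_camera('wrist'); cv2.imwrite('pics/w2.png',im); np.save('w2.npy',T_tool(s))
E
```

```text
t 4.3 pos [ 0.5938 -0.2597  0.2591] delta [-0.0009  0.0003  0.0039] jaw deg 68.14 x axis [-1.6e-03  1.0e-04 -1.0e+00] q [-0.53  0.57  1.13 -0.    1.44 -1.72] F [-0.  -0.6 -2.1] open 0.0596
twist [-0.0045 -0.0005 -0.0015]
```

View pics/w2.png

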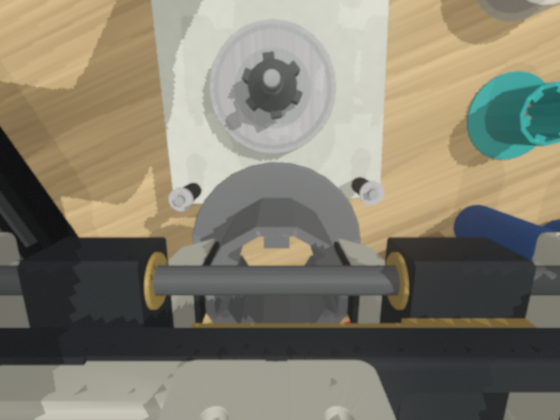

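The hub is clear at (272,84), with plate circle centre (272,86). The reel is level in the fingers, one land centred at (277,242). I'll rectify at the spline-end level.

Run:
```python
from h import *
im=cv2.imread('pics/w2.png'); T=np.load('w2.npy'); c=robot.calibration('wrist'); KM=(np.array(c['intrinsics']),T@np.array(c['mount']))
print('plate c',onz(KM,272,86,.098),'stud top',onz(KM,272,76,.16))
g=cv2.cvtColor(im,cv2.COLOR_BGR2GRAY)
ci=cv2.HoughCircles(g[0:170,190:350],cv2.HOUGH_GRADIENT,1,100,param1=80,param2=15,minRadius=55,maxRadius=70); print(ci)
if ci is not None: u,v,_=ci[0,0]; print('plate c',onz(KM,u+190,v,.098))
c0=onz(KM,272,84,.124)[:2].round(3); print('window centre',c0); src=[];dst=[]
for dx,dy in [(-.035,-.035),(.035,-.035),(.035,.035),(-.035,.035)]:
    src.append(proj(KM,[c0[0]+dx,c0[1]+dy,.124])); dst.append([(dx+.035)*8000,(.035-dy)*8000])
H=cv2.getPerspectiveTransform(np.float32(src),np.float32(dst)); r=cv2.warpPerspective(im,H,(560,560),flags=2)
cv2.circle(r,(280,280),3,(0,0,255),-1); cv2.imwrite('pics/rect2.png',cv2.convertScaleAbs(r,alpha=1.5))
```

```text
plate c [ 0.49610893 -0.22439761  0.098     ] stud top [ 0.49783551 -0.22419989  0.16      ]
[[[77.5 85.5 68.3]]]
plate c [ 0.49428218 -0.22785284  0.098     ]
window centre [ 0.498 -0.225]
```

View pics/rect2.png

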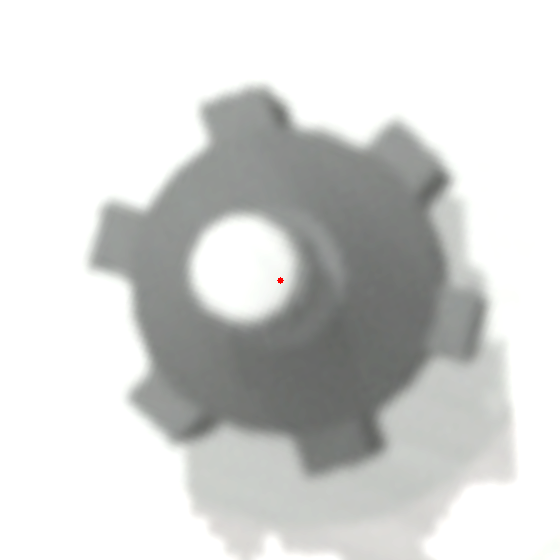

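Splines' outer midpoints: (233,101)/(343,463), (100,235)/(479,332), (421,147)/(155,419). That puts the hub axis at (288.5,283), world (0.4991, −0.2254), with splines at 46.0° mod 60. So the jaw has to turn to 46°.

```bash
python3 -m creep '[{"translation":[0,0,0],"twist":[0,0,0],"hand":40}]'>/dev/null; python3 go.py .4991 -.2254 .26 46.2
```

```text
t 4.45 pos [ 0.5942 -0.2564  0.2589] delta [-0.0009  0.0998 -0.0064] jaw deg 68.26 x axis [-0.0021  0.0025 -1.    ] q [-0.53  0.57  1.13  0.    1.44 -1.72] F [ 0.9  0.4 -1.9] open 0.0599
twist [ 0.3851  0.001  -0.0031]
```

Run:
```python
from h import *
print(np.load('w2.npy')[:3,3].round(4))
a=cv2.imread('pics/w2.png',0); c=robot.calibration('wrist')
T2=np.load('w2.npy'); K2=(np.array(c['intrinsics']),T2@np.array(c['mount'])); uv=proj(K2,[.4991,-.2254,.124]); print('uv',uv)
for i in range(5):
    s=robot.observe(); T=T_tool(s); im=robot.read_camera('wrist'); b=cv2.cvtColor(im,6)
    t=a[20:150,200:340]; r=cv2.matchTemplate(b[0:190,180:360],t,cv2.TM_CCOEFF_NORMED); _,_,_,l=cv2.minMaxLoc(r); sh=np.array([l[0]+180-200,l[1]-20])
    KM=(K2[0],T@np.array(c['mount'])); print(s['time'],T[:3,3].round(4),sh,onz(KM,*(uv+sh),.124).round(4), np.abs(s['qvel']).max().round(3), np.degrees(np.arctan2(T[1,2],T[0,2])).round(2))
```

```text
[ 0.5938 -0.2597  0.2591]
uv [271.80391036  85.78404139]
4.45 [ 0.5942 -0.2564  0.2589] [-4  1] [ 0.4988 -0.2252  0.124 ] 0.012 68.26
4.5 [ 0.5942 -0.2563  0.2588] [-4  2] [ 0.4994 -0.2254  0.124 ] 0.013 68.29
4.55 [ 0.5943 -0.256   0.2589] [-4  1] [ 0.4989 -0.2249  0.124 ] 0.007 68.32
4.6 [ 0.5944 -0.256   0.2591] [-4  1] [ 0.499  -0.2249  0.124 ] 0.005 68.34
4.65 [ 0.5945 -0.256   0.2593] [-4  1] [ 0.4991 -0.225   0.124 ] 0.006 68.34
```

The repeat measurements agree: hub at (0.4990, −0.2251).

```bash
python3 -m creep '[{"translation":[-0.001,0.05,-0.003],"twist":[0.13,0,0],"hand":40},{"translation":[-0.001,0.1,-0.006],"twist":[0.26,0,0],"hand":40},{"translation":[-0.001,0.1,-0.006],"twist":[0.385,0,0],"hand":40},{"translation":[-0.001,0.1,-0.006],"twist":[0.385,0,0],"hand":40},{"translation":[-0.001,0.1,-0.006],"twist":[0.385,0,0],"hand":40}]'>/dev/null;  python3 -m creep '[{"translation":[0,0,0],"twist":[0,0,0],"hand":40},{"translation":[0,0,0],"twist":[0,0,0],"hand":40}]'>/dev/null; python3 go.py .4990 -.2252 .185 46.0
```

```text
t 5.4 pos [ 0.5014 -0.2252  0.2616] delta [ 0.0766  0.0019 -0.0017] jaw deg 46.63 x axis [ 1.9e-03 -5.0e-04 -1.0e+00] q [-0.56  0.38  1.44  0.    1.32 -1.38] F [-1.1  0.5 -1.8] open 0.0599
twist [0.0109 0.0009 0.0018]
```

```bash
python3 -m creep '[{"translation":[0,0.002,-0.002],"twist":[0.01,0,0.002],"hand":40},{"translation":[0.03,0.002,-0.002],"twist":[0.01,0,0.002],"hand":40},{"translation":[0.06,0.002,-0.002],"twist":[0.01,0,0.002],"hand":40},{"translation":[0.076,0.002,-0.002],"twist":[0.01,0,0.002],"hand":40},{"translation":[0.076,0.002,-0.002],"twist":[0.01,0,0.002],"hand":40}]'>/dev/null;  python3 -m creep '[{"translation":[0,0,0],"twist":[0,0,0],"hand":40},{"translation":[0,0,0],"twist":[0,0,0],"hand":40}]'>/dev/null; python3 go.py .4990 -.2252 .146 46.0
python3 - <<'E'
from h import *
a=robot.read_camera('top')[160:270,385:495]; b=robot.read_camera('side')[90:200,240:350]; cv2.imwrite('pics/c2.png',np.hstack([cv2.resize(a,(400,400),interpolation=2),cv2.resize(b,(400,400),interpolation=2)]))
E
```

```text
t 6.1 pos [ 0.4981 -0.2251  0.1839] delta [ 0.0379 -0.0009  0.0006] jaw deg 46.06 x axis [-0.0031  0.0031 -1.    ] q [-0.57  0.45  1.56  0.    1.14 -1.37] F [ 0.7 -0.4 -1.2] open 0.0598
twist [ 0.0011  0.0001 -0.0044]
```

View pics/c2.png

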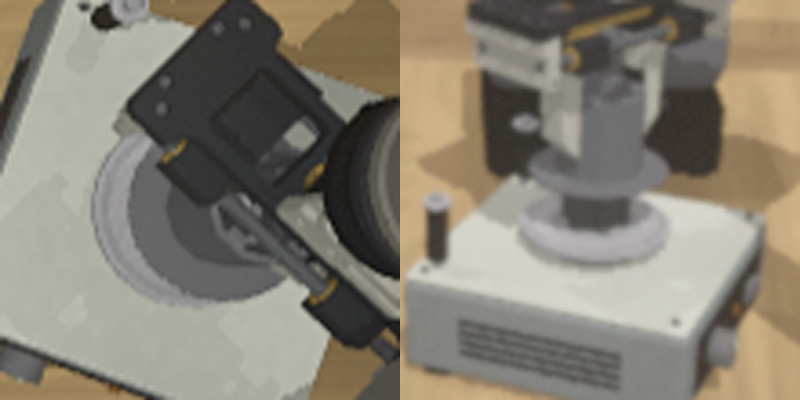

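In the side crop the reel hovers concentric over the hub at about (600,180), just above the splines. Going down slowly while watching the force.

```bash
python3 -m creep '[{"translation":[0.005,-0.001,0.0005],"twist":[0,0,-0.004],"hand":40},{"translation":[0.009,-0.001,0.0005],"twist":[0,0,-0.004],"hand":40},{"translation":[0.013,-0.001,0.0005],"twist":[0,0,-0.004],"hand":40},{"translation":[0.017,-0.001,0.0005],"twist":[0,0,-0.004],"hand":40},{"translation":[0.021,-0.001,0.0005],"twist":[0,0,-0.004],"hand":40}]';  python3 go.py .4990 -.2252 .146 46.0
```

```text
time: 6.7
tool_pos: [0.4991, -0.2253, 0.1627]
tool_rot: [0.063, 1.571, 0.867]
contact_force: [0.2, 0.7, -2.2]
opening: 0.0597
t 6.7 pos [ 0.4991 -0.2253  0.1627] delta [0.0167 0.0001 0.    ] jaw deg 46.07 x axis [ 1.e-04  1.e-04 -1.e+00] q [-0.56  0.47  1.59  0.    1.08 -1.37] F [ 0.2  0.7 -2.2] open 0.0597
twist [ 0.0012  0.0002 -0.    ]
```

Reel bottom is 9 mm below the spline ends with no resistance, so it is in mesh. Continuing to the plate and pressing.

```bash
python3 -m creep '[{"translation":[0.004,0,0],"twist":[0,0,0],"hand":40},{"translation":[0.008,0,0],"twist":[0,0,0],"hand":40},{"translation":[0.012,0,0],"twist":[0,0,0],"hand":40},{"translation":[0.016,0,0],"twist":[0,0,0],"hand":40},{"translation":[0.018,0,0],"twist":[0,0,0],"hand":40}]' 60;  python3 go.py .4990 -.2252 .138 46.0; python3 -m creep '[{"translation":[0.002,0,0],"twist":[0,0,0],"hand":40},{"translation":[0.004,0,0],"twist":[0,0,0],"hand":40},{"translation":[0.005,0,0],"twist":[0,0,0],"hand":40},{"translation":[0.005,0,0],"twist":[0,0,0],"hand":40}]';  python3 go.py .4990 -.2252 .138 46.0
```

```text
time: 7.2
tool_pos: [0.499, -0.2253, 0.1445]
tool_rot: [0.741, 1.571, 1.545]
contact_force: [-1.6, 0.8, 3.0]
opening: 0.0596
t 7.2 pos [ 0.499  -0.2253  0.1445] delta [0.0065 0.0001 0.    ] jaw deg 46.07 x axis [ 0.e+00  2.e-04 -1.e+00] q [-0.56  0.49  1.61  0.    1.04 -1.37] F [-1.6  0.8  3. ] open 0.0596
twist [ 0.0011  0.0002 -0.0001]
time: 7.6
tool_pos: [0.4991, -0.2253, 0.1399]
tool_rot: [-0.946, 1.57, -0.142]
contact_force: [-3.1, 1.1, 5.1]
opening: 0.0597
t 7.6 pos [ 0.4991 -0.2253  0.1399] delta [0.0019 0.0001 0.    ] jaw deg 46.07 x axis [ 3.e-04 -0.e+00 -1.e+00] q [-0.56  0.5   1.62  0.    1.03 -1.37] F [-3.1  1.1  5.1] open 0.0597
twist [0.0011 0.0002 0.0003]
```

```bash
python3 -m creep '[{"translation":[0.001,0,0],"twist":[0,0,0],"hand":40},{"translation":[0.002,0,0],"twist":[0,0,0],"hand":40},{"translation":[0.002,0,0],"twist":[0,0,0],"hand":40}]'; python3 -m creep '[{"translation":[0.001,0,0],"twist":[0,0,0],"hand":40},{"translation":[0.001,0,0],"twist":[0,0,0],"hand":40}]';python3 go.py .4990 -.2252 .138 46.0
```

```text
time: 7.9
tool_pos: [0.499, -0.2253, 0.1383]
tool_rot: [-1.139, 1.57, -0.335]
contact_force: [-2.1, 2.0, 5.6]
opening: 0.0597
time: 8.1
tool_pos: [0.499, -0.2253, 0.1378]
tool_rot: [-1.299, 1.57, -0.495]
contact_force: [-3.4, 1.2, 6.2]
opening: 0.0596
t 8.1 pos [ 0.499  -0.2253  0.1378] delta [-0.0002  0.0001  0.    ] jaw deg 46.07 x axis [ 9.e-04 -5.e-04 -1.e+00] q [-0.56  0.5   1.62  0.    1.02 -1.37] F [-3.4  1.2  6.2] open 0.0596
twist [0.0012 0.0003 0.001 ]
```

```bash
for i in 1 ; do python3 -m creep '[{"translation":[0.001,0,0],"twist":[0,0,0],"hand":40},{"translation":[0.001,0,0],"twist":[0,0,0],"hand":40},{"translation":[0.001,0,0],"twist":[0,0,0],"hand":40}]'; python3 -m creep '[{"translation":[0.001,0,0],"twist":[0,0,0],"hand":40},{"translation":[0.001,0,0],"twist":[0,0,0],"hand":40},{"translation":[0.001,0,0],"twist":[0,0,0],"hand":40}]'; done
```

```text
time: 8.4
tool_pos: [0.499, -0.2253, 0.1378]
tool_rot: [-1.35, 1.569, -0.546]
contact_force: [-3.6, 1.6, 9.6]
opening: 0.0598
time: 8.7
tool_pos: [0.499, -0.2253, 0.1378]
tool_rot: [-1.396, 1.568, -0.591]
contact_force: [-5.1, 1.5, 9.7]
opening: 0.0595
```

The TCP stopped at 0.1378 (predicted home 0.1377) and the force is rising. I'll press a bit more firmly to be sure.

```bash
python3 -m creep '[{"translation":[0.002,0,0],"twist":[0,0,0],"hand":40},{"translation":[0.004,0,0],"twist":[0,0,0],"hand":40},{"translation":[0.004,0,0],"twist":[0,0,0],"hand":40},{"translation":[0.004,0,0],"twist":[0,0,0],"hand":40}]' 60;python3 go.py .4990 -.2252 .138 46.0
python3 - <<'E'
from h import *
b=robot.read_camera('side')[90:200,240:350]; a=robot.read_camera('top'); cv2.imwrite('pics/top3.png',a); cv2.imwrite('pics/c3.png',np.hstack([cv2.resize(a[160:270,385:495],(400,400),interpolation=2),cv2.resize(b,(400,400),interpolation=2)]))
E
```

```text
time: 9.1
tool_pos: [0.4991, -0.2253, 0.1377]
tool_rot: [-1.433, 1.566, -0.628]
contact_force: [-10.9, 6.2, 31.6]
opening: 0.0599
t 9.1 pos [ 0.4991 -0.2253  0.1377] delta [-0.0003  0.0001  0.    ] jaw deg 46.09 x axis [ 0.0039 -0.0028 -1.    ] q [-0.56  0.5   1.62 -0.    1.02 -1.37] F [-10.9   6.2  31.6] open 0.0599
twist [0.0015 0.0007 0.0048]
```

View pics/c3.png

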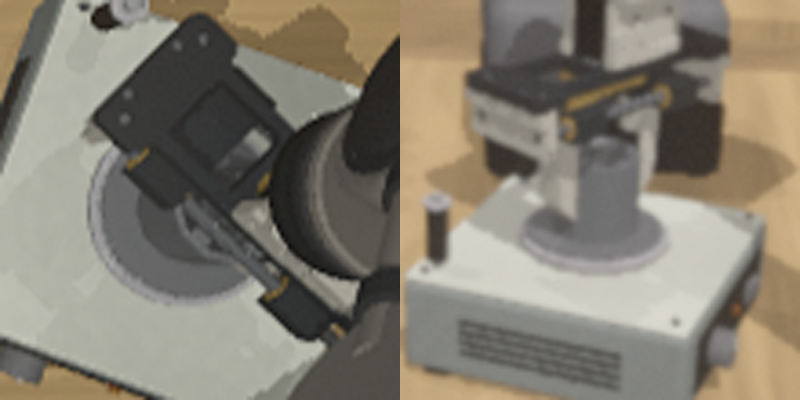

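The reel's flange sits flush on the lowered plate in both views. 32 N is more than needed, so I'll ease to around 20 N and hold.

```bash
python3 -m creep '[{"translation":[0.0025,0,0],"twist":[0,0,0],"hand":40},{"translation":[0.0025,0,0],"twist":[0,0,0],"hand":40},{"translation":[0.0025,0,0],"twist":[0,0,0],"hand":40},{"translation":[0.0025,0,0],"twist":[0,0,0],"hand":40},{"translation":[0.0025,0,0],"twist":[0,0,0],"hand":40}]' 60
```

```text
time: 9.7
tool_pos: [0.499, -0.2253, 0.1377]
tool_rot: [-1.442, 1.565, -0.637]
contact_force: [-7.6, 4.3, 22.1]
opening: 0.0597
```

Run:
```python
from h import *
a=cv2.imread('pics/top0.png');b=robot.read_camera('top'); d=cv2.absdiff(a,b).max(2)
for n,(u,v) in dict(label=(183,231),tape=(297,228),nut=(235,269),turq=(314,166),carton=(237,108),cutter=(158,155),can=(306,83),can2=(349,108)).items(): print(n,(d[v-20:v+20,u-20:u+20]>40).mean().round(3))
s=robot.observe(); print(s['time'],s['tool_pos'],s['contact_force'])
robot.hand_in()
```

```text
label 0.0
tape 0.0
nut 0.0
turq 0.0
carton 0.0
cutter 0.0
can 0.0
can2 0.0
9.75 [ 0.49902807 -0.22529786  0.13769642] [-7.40220117  3.89342682 21.51185559]
the job is handed in; nothing more can be done
```

I picked up the grey reel, turned it about 22° to line up with the hub's splines, and slid it down flange first. It is pressed fully home on the hub's shoulder, and I handed in at 9.75 s with the reel still gripped and held there.

- **Mesh:** the reel's underside passed the spline ends with no resistance, and the side and top views then showed the flange flush on the lowered plate.
- **Home:** the tool stopped at z = 0.1377 m, which matches the predicted home height. It did not go lower when I pushed at 32 N.
- **Holding:** at hand-in it was pressing with about 22 N down, under a 60 N grip command with the fingers at 59.7 mm. There was also about 8 N of sideways force against the hub.
- **Bystanders:** before-and-after top views showed no change at the label roll, tape roll, nut, cans, carton, cutter or turquoise reel. I did not check the green look-alikes, but the arm never went near them.

No check failed. One wrist reading was taken while the arm was still settling, about 3 mm off its rest position, but repeat readings at rest gave the same hub position.

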